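# Refit the burner caps and control knob of a table-top gas stove, and hold the knob in

### The job

The small two-burner gas stove has been cleaned and its loose parts lie beside it. First drop each black burner cap, spigot down, into the burner it fits (large cap in the large burner, small cap in the small one) so that it lies flat and let it go; only then turn the loose knob so that the flat in its bore matches the flat of the bare D-shaped valve shaft (pointer line towards the red dot, like the knob already fitted), push it fully home on the shaft, and press it right down against the valve's spring as one does to light the burner. Finish while still holding the knob pressed down: do not let it go; leave the cleaner bottle, the matchbox and the green cup alone.

Things in the scene. Friction and masses are not known exactly. Their poses are not given: they have to be found in the camera images.
- stove: table-top gas stove, steel panel on a dark body, 200 (x) x 320 (y) mm, panel 55 mm above the worktop. Fixed. Origin: centre of its underside; x to its rear, y to its left, z up. Large burner at (0, +83) mm, small burner (0, -22), bare valve shaft (+45, -117), and a knob like the loose one already fitted at (-45, -117), top 41 mm above the panel. Red dot on the panel 29 mm behind each knob's axis
- large_burner (a point): centre of the mouth of the large burner (aluminium ring, 57 mm outside, its rim 16 mm above the panel), level with the rim; the bore is 44.4 mm wide and 16 mm deep. Axes as the stove's
- small_burner (a point): centre of the mouth of the small burner (aluminium ring, 43 mm outside, its rim 16 mm above the panel), level with the rim; the bore is 30.4 mm wide and 16 mm deep. Axes as the stove's
- large_cap: large burner cap, black: a disc 60 mm across and 8 mm thick on a spigot 42 mm across and 9 mm high (foot chamfered 3 mm), 17 mm high in all, 100 g. Lies spigot down on the worktop. Origin: centre of the spigot's underside, z up; seated, the origin is 9 mm below the burner's rim. Grip the disc across its edge
- small_cap: small burner cap, black: a disc 50 mm across and 8 mm thick on a spigot 28 mm across and 9 mm high (foot chamfered 3 mm), 17 mm high in all, 60 g. Lies spigot down on the worktop. Origin: centre of the spigot's underside, z up; seated, the origin is 9 mm below the burner's rim. Grip the disc across its edge
- knob: loose black knob, 50 g, upright on the worktop: skirt 43 mm across, 20 high, above it a grip bar 40 mm long (x), 11 thick (y), from 20 to 34 mm high, white pointer line on its +x half. Origin: centre of the underside, z up, x to the pointer. Inside a D bore 13 mm across, flat 2 mm from the axis on the -x side (away from the pointer), mouth 2 mm and roof 16 mm above the underside
- knob_pointer (a point): pointer end of the knob's bar: 18 mm from the knob's axis along its +x, 34 mm above its underside
- shaft_tip (a point): tip of the bare valve shaft, on its axis, 23 mm above the panel at rest. Steel D-shaft, 12 mm across, flat 1.4 mm from the axis towards the stove's front (-x), tip chamfered 1.2 mm; it does not turn. Knob home: its underside 16 mm below the tip, 7 mm above the panel, its x along the stove's x, with about 0.15 rad of play either way. A knob set wrong stands on the tip, about 13 mm too high
- valve_stem (a joint): how far the valve shaft is pressed down, m: 0 at rest, stop at 0.005. The spring takes 4 N to start and 9 N at the stop
- cleaner_bottle: bystander: slim bottle with an orange cap, 48 mm across, 155 mm high. Origin: centre of its foot
- matchbox: bystander: red-brown matchbox lying flat, 37 x 56 x 15 mm. Origin: centre of its underside
- green_cup: bystander: green mug, 78 mm across, 112 mm with its handle, 102 mm high. Origin: centre of its foot's outline
Mind the look-alikes: they are no part of the job. There is more than one size of the knob; the one meant has the size given above.

How it is judged:
On the way, in this order (a step that is already met when the one before it is completed fails the run):
1. both burner caps lie seated in their burners, let go (horizontal distance between large_cap and large_burner below 0.003 m and z of large_cap in the frame of large_burner between -0.011 and -0.007 m and angle between each of large_cap, small_cap's own z axis and vertical below 0.06 rad and contact force between the fingers and large_cap below 0.1 N and horizontal distance between small_cap and small_burner below 0.003 m and z of small_cap in the frame of small_burner between -0.011 and -0.007 m and contact force between the fingers and small_cap below 0.1 N), for 0.2 s.
2. the knob is fully home on the valve shaft, flat to flat (z of knob in the frame of shaft_tip below -0.0135 m and horizontal distance between knob and shaft_tip below 0.003 m and angle between knob's own z axis and vertical below 0.12 rad and angle between the x axis of knob and the x axis of stove, either way round below 0.3 rad and x of knob_pointer in the frame of stove above 0.055 m), for 0.1 s.
At the end, for the whole second after the job is handed in: Caps flat in their own burners (3 mm off centre, 2 mm in height, 0.06 rad), untouched; knob home (underside 13.5 mm or more below the shaft's tip, 3 mm off axis, 0.3 rad, pointer to the rear, tilt under 0.12 rad); fingers on it with over 2 N, shaft held at least 3.5 mm down (all of step 1 and all of step 2 and value of joint valve_stem above 0.0035 m and contact force between the fingers and knob above 2 N); the arm keeps its last pose, push and grip.
It fails at once if the cleaner bottle is pushed more than 30 mm or tipped (distance of cleaner_bottle from where it was at the start of the episode above 0.03 m or angle between cleaner_bottle's own z axis and vertical above 0.35 rad).
It fails at once if the matchbox is pushed more than 30 mm or tipped (distance of matchbox from where it was at the start of the episode above 0.03 m or angle between matchbox's own z axis and vertical above 0.35 rad).
It fails at once if the green cup is pushed more than 30 mm or tipped (distance of green_cup from where it was at the start of the episode above 0.03 m or angle between green_cup's own z axis and vertical above 0.35 rad).
It also fails if it takes over 67 s, if anything falls off the work surface, if the arm or the gripper's body presses on something with over 40 N, if the wrist force passes 120 N, or if a joint passes its speed limit or range.

### The arm

A 7-joint arm with a two-finger parallel gripper is mounted at the origin on a cart in front of the work surface, level with it; the furniture and walls round the work are solid. World frame = base frame: x ahead of the robot, y to its left, z up, the work surface at z = 0. Lengths are in m, angles in rad, forces in N, time in s.
With the tool pointing down it reaches from about 0.425 to 0.95 m from the base axis. Payload 4.7 kg.
Tool frame: the origin (TCP) lies on the centre line of the jaws, within the pads' length; the fingertips stand 25 mm ahead of it and the grasp point (between the pads) lies 6 mm ahead of it (ctrl.nose_length is the distance from the TCP to the fingertips, in m); z points along the fingers, y is the line along which they close (so a half turn about z gives the same grasp; the last joint's range is limited). The gripper opens to 85 mm and grips with 20 to 120 N. Pads are 22 mm wide; open, the fingers measure 114 mm over their backs; the gripper's body (76 mm by 85 mm) begins 54 mm behind the grasp point. The pads swing forward as they close: fully open they stand 13 mm farther back than shut.
Start: joints at [1.263, 0.469, -0.049, 1.532, 0.024, 1.141, -0.082], TCP at [0.186, -0.649, 0.256] pointing down, gripper open.
Joint ranges: [-2.59, 2.59], [-0.33, 1.99], [-1.39, 1.29], [0.1, 2.45], [-1.04, 4.18], [0.21, 1.99], [-2.66, 2.66]. Speed limits (rad/s): [2.57, 2.57, 3.14, 3.14, 3.14, 3.14, 3.14].

### API

Orientations are given as a rotation vector (axis times angle).
In Python, from cell import ctrl gives the robot as it stands.
- The arm moves only by the tool drive_tool, never from a script. Its argument "moves" is a list of rows, each an object with "gripper": the closure, from 0 (fully open) to 1 (shut); "dp": the shift along the tool's x, y, z scaled (see below), a list of three; "yaw": the turn about the tool's z scaled (see below). A call has 1 to 20 rows; each row shifts and turns the commanded pose from where the row before left it, along the tool's axes as they then stand; what a row does not reach is not made up. The controller multiplies each number of a shift by 200 mm and each number of a turn by pi rad. A row lasts 1/8 s, in which the tool goes at most 62.5 mm and 10.7 degrees, less where a joint would pass 70% of its speed; a pose out of reach is approached as far as the arm can. A call with a number of a shift or a turn outside -1 to 1 is refused whole. A call with a gripper value outside its range is refused whole. The fingers move at their own pace and stop on an object; "squeeze" is the grip in N (left out, the last holds). Time passes only in rows, so rows that do not move let the fingers close. It gives the time, the measured TCP pose, the force, the opening and the grip force at its end, in the units of the state.
- ctrl.get_obs(): the state, without advancing time (a new reading comes with each control period).
- ctrl.camera(name): name is "scene" or "side" or "wrist"; returns the picture (420x560x3 uint8, blue, green, red); there is no depth.
- ctrl.calibration(name): a dict with "K" (3x3 intrinsics, pixels), "k1" (the pictures are not rectified: a ray, as slopes to the right and down, at radius r is drawn at 1 + k1 r^2 times it, then the intrinsics apply), "rvec" (rotation vector, rad) and "tvec" (3), from world to camera coordinates, as OpenCV has them. Camera axes: x right, y down, z forward; pixel columns grow to the right and rows downward; lengths in m; the calibration is good to about 2 mm. A picture is of the moment at which its call begins: read the wrist's pose just before it. calibration takes no time and is no camera call; for the wrist camera it gives the pose at the moment of the call.
- ctrl.hand_in(): hands the job in; it is judged then, once.
The state is a dict: "t": time; "qpos": joint angles; "joint_velocities": joint speeds; "tau": joint torques, N m; "eef_pos": TCP position; "tool_rot": TCP orientation; "ft_force": force on the tool from outside, world axes, zero at the start; "moment": the same for the moment, N m; "finger_gap": opening from 0.0 (shut) to 1.0 (fully open); "gripper_force": force on a finger pad.
Only numpy, scipy, OpenCV 4.12 (cv2) and the standard library are available. Lean on these libraries where they do the work, as an engineer would, in place of code of your own. Each camera call takes 0.05 s, during which the arm holds its last target. There are 200 camera calls.

## Working session

There is one attempt and no reset: what is moved stays moved. The work goes in short steps, Python scripts to look and compute and a tool call to move; the robot and the scene stay as the last step left them, time stands still between calls to the robot, and variables do not carry over. Pictures are saved under pics/ and viewed, at most 10 in all, crops included, and the job is handed in when it is done.

Besides the shell and the picture viewer there is one more tool, called after "Request:" as name(argument=value, ...) on one line, values as JSON. drive_tool: Moves the arm, as the interface text tells. Its arguments: {"type":"object","properties":{"moves":{"type":"array"},"squeeze":{"type":"number"}},"required":["moves"]}

```bash
mkdir -p pics; ls
python3 - <<'E'
from cell import ctrl
import cv2,numpy as np
for n in("scene","side"):
    cv2.imwrite(f"pics/{n}0.png",ctrl.camera(n))
    c=ctrl.calibration(n);print(n,c)
o=ctrl.get_obs();print(o)
E
```

```text
pics
scene {'K': array([[510.83533988,   0.        , 283.77586927],
       [  0.        , 510.83533988, 206.09592135],
       [  0.        ,   0.        ,   1.        ]]), 'k1': -0.16200820987754583, 'rvec': array([ 0.76498956, -2.42042592,  1.30104017]), 'tvec': array([0.47347413, 0.23676365, 1.23296737])}
side {'K': array([[465.37974718,   0.        , 283.43843768],
       [  0.        , 465.37974718, 212.63054417],
       [  0.        ,   0.        ,   1.        ]]), 'k1': -0.01837473981689994, 'rvec': array([ 2.23040475, -0.04202907,  0.00677739]), 'tvec': array([-0.57516485,  0.07426848,  1.32212459])}
{'t': 0.1, 'qpos': array([ 1.26310194,  0.4693407 , -0.04860631,  1.53357364,  0.02403693,
        1.1410062 , -0.08229625]), 'joint_velocities': array([-5.75482447e-04, -1.21129163e-03, -1.82780500e-03, -2.47160404e-03,
        1.33808426e-03, -3.98814383e-04,  4.20970537e-05]), 'tau': array([ 5.89747378e-04, -5.11513996e+01, -4.67416656e-02, -2.38390589e+01,
        1.08261273e-02,  4.37611394e-03, -3.07383652e-05]), 'eef_pos': array([ 0.18566099, -0.64846051,  0.25538024]), 'tool_rot': array([-3.10940280e+00, -4.36297748e-01,  3.79167828e-04]), 'ft_force': array([ 0.27129115,  0.94106607, -0.39293441]), 'moment': array([-0.07317369, -0.03109019, -0.00361547]), 'gripper_force': 0.0, 'finger_gap': 0.9973809862032319}
```

View pics/scene0.png

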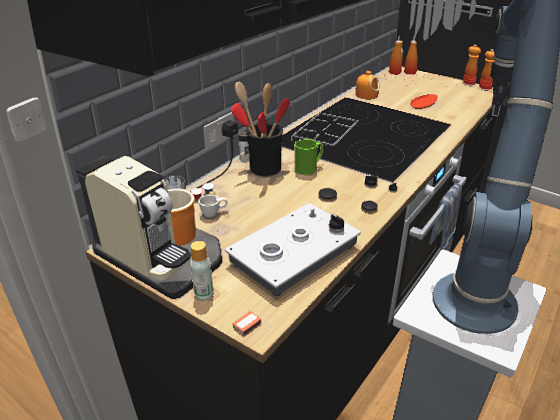

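View pics/side0.png

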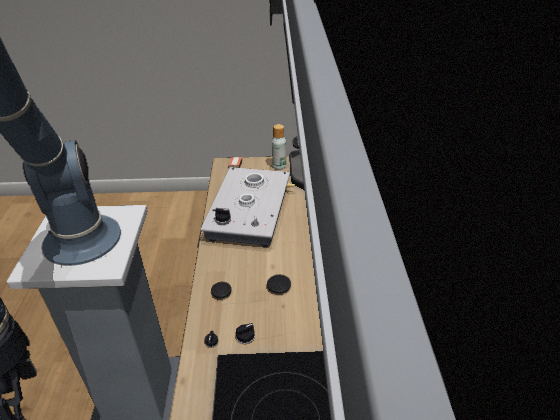

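The scene picture shows the stove around (293,247), caps at (328,194) and (369,206), a larger knob at (371,181) and a smaller one at (393,187). The side picture shows caps at (279,284) and (221,290), knobs at (245,333) large and (211,339) small, the fitted knob at (222,214), the shaft at (255,223), and burners at (255,181) and (246,200).

```bash
cat > h.py <<'E'
import cv2,numpy as np
from cell import ctrl
from scipy.spatial.transform import Rotation as R
def rays(c,px):
    p=cv2.undistortPoints(np.array(px,float).reshape(-1,1,2),c["K"],np.array([c["k1"],0,0,0.]))[:,0]
    M=R.from_rotvec(c["rvec"]).as_matrix()
    d=np.c_[p,np.ones(len(p))]@M
    return -M.T@c["tvec"],d
def plane(c,px,z):
    o,d=rays(c,px); return o+d*((z-o[2])/d[:,2])[:,None]
def proj(c,P):
    return cv2.projectPoints(np.array(P,float).reshape(-1,1,3),c["rvec"],c["tvec"],c["K"],np.array([c["k1"],0,0,0.]))[0][:,0]
def tri(cs,pxs):
    A=np.zeros((3,3));b=np.zeros(3)
    for c,p in zip(cs,pxs):
        o,d=rays(c,[p]);d=d[0]/np.linalg.norm(d[0]);N=np.eye(3)-np.outer(d,d);A+=N;b+=N@o
    return np.linalg.solve(A,b)
E
python3 - <<'E'
from h import *
np.set_printoptions(precision=4,suppress=True)
S={n:cv2.imread(f"pics/{n}0.png") for n in("scene","side")}
C={n:ctrl.calibration(n) for n in S}
box={"scene":(300,170,410,215),"side":(195,265,300,350)}
for n,(x0,y0,x1,y1) in box.items():
    m=(S[n][y0:y1,x0:x1].max(2)<70).astype(np.uint8)
    k,_,st,ce=cv2.connectedComponentsWithStats(m)
    for i in range(1,k):
        if st[i,4]>30: 
            p=ce[i]+[x0,y0];print(n,p,st[i]+[x0,y0,0,0,0],plane(C[n],[p],.013)[0])
sc,sd=C["scene"],C["side"]
for nm,a,b in(("capA",(328,194),(279,284)),("capB",(369,206),(221,290)),("knobL",(371,181),(245,333)),("knobS",(393,187),(211,339)),("large b",(270.5,250),(255,180.5)),("small b",(300,234),(246.5,199.5)),("shaft",(312,211),(255,220))): print(nm,tri((sc,sd),(a,b)))
# wrist
c=ctrl.calibration("wrist");print(c);print(ctrl.get_obs()["eef_pos"]); cv2.imwrite("pics/w0.png",ctrl.camera("wrist"))
E
```

```text
scene [380.1404 175.4236] [358 170  46  17 399] [ 0.4644 -0.4066  0.013 ]
scene [392.8  187.06] [389 183   8   8  50] [ 0.3962 -0.3616  0.013 ]
scene [327.5137 193.6575] [319 189  18  11 146] [ 0.5511 -0.203   0.013 ]
scene [403.1333 208.5222] [395 198  15  17  90] [ 0.3154 -0.2632  0.013 ]
scene [369.1161 205.4732] [362 201  15  10 112] [ 0.4099 -0.218   0.013 ]
side [278.2781 284.4305] [267 275  24  20 374] [ 0.5558 -0.2125  0.013 ]
side [220.5993 290.3652] [211 282  20  18 282] [ 0.4136 -0.2265  0.013 ]
side [244.5815 333.2519] [236 324  18  19 270] [ 0.4768 -0.3582  0.013 ]
side [210.9185 339.3481] [205 331  13  16 135] [ 0.4028 -0.3719  0.013 ]
capA [ 0.5553 -0.2085  0.0086]
capB [ 0.4128 -0.2215  0.0084]
knobL [ 0.476  -0.3572  0.0115]
knobS [ 0.4003 -0.3685  0.0088]
large b [0.4934 0.182  0.0606]
small b [0.4696 0.082  0.0615]
shaft [ 0.497  -0.0219  0.0675]
{'K': array([[335.1266,   0.    , 279.0516],
       [  0.    , 335.1266, 214.2617],
       [  0.    ,   0.    ,   1.    ]]), 'k1': 0.007244897673766005, 'rvec': array([-2.31  ,  1.7405,  0.2643]), 'tvec': array([-0.6741, -0.0384,  0.3797])}
[ 0.1857 -0.6485  0.2554]
```

View pics/w0.png

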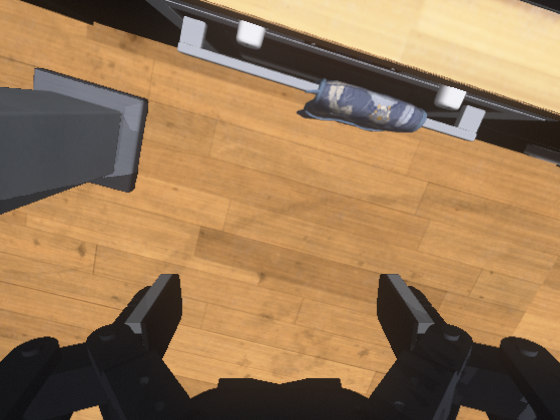

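The wrist picture shows the jaws along the bottom (tips near (165,290) and (395,290)), with the worktop only at the top edge. I'll move over the parts and look again.

```bash
cat >> h.py <<'E'
def go(x,y,z,yaw=None,n=None):
    "print per-row dp (scaled) to reach a world TCP position, tool x heading yaw"
    o=ctrl.get_obs();M=R.from_rotvec(o["tool_rot"]).as_matrix();d=np.array([x,y,z])-o["eef_pos"]
    h=np.arctan2(M[1,0],M[0,0]);t=M.T@d
    dy=0 if yaw is None else -((yaw-h+np.pi/2)%np.pi-np.pi/2)
    k=n or int(max(np.ceil(np.linalg.norm(t)/.055),np.ceil(abs(dy)/.17),1))
    print("at",o["t"],o["eef_pos"].round(4),"heading",h.round(3),"tilt",M[:,2].round(3),"q7",o["qpos"][6].round(2),"| total",(t/.2).round(4),"yaw",round(dy/np.pi,4),"| rows",k,"each",(t/.2/k).round(4),"yaw",round(dy/np.pi/k,4))
E
python3 - <<'E'
from h import *
c=ctrl.calibration("wrist");o=ctrl.get_obs();p,_=rays(c,[(0,0)])
M=R.from_rotvec(o["tool_rot"]).as_matrix()
print("cam in tool",M.T@(p-o["eef_pos"]),"R cam->tool",(M.T@R.from_rotvec(c["rvec"]).as_matrix().T).round(3))
go(.40,-.30,.28)
E
```

```text
cam in tool [ 7.52443229e-02  1.96304281e-05 -1.17596460e-01] R cam->tool [[ 0.    -0.956 -0.294]
 [ 1.     0.    -0.   ]
 [ 0.    -0.294  0.956]]
at 0.15 [ 0.1857 -0.6485  0.2555] heading 0.279 tilt [-0.     0.001 -1.   ] q7 -0.08 | total [ 1.5099 -1.3806 -0.1205] yaw 0.0 | rows 8 each [ 0.1887 -0.1726 -0.0151] yaw 0.0
```

Request:
drive_tool(moves=[{"gripper": 0, "dp": [0.19, -0.173, -0.015], "yaw": 0}, {"gripper": 0, "dp": [0.19, -0.173, -0.015], "yaw": 0}, {"gripper": 0, "dp": [0.19, -0.173, -0.015], "yaw": 0}, {"gripper": 0, "dp": [0.19, -0.173, -0.015], "yaw": 0}, {"gripper": 0, "dp": [0.19, -0.173, -0.015], "yaw": 0}, {"gripper": 0, "dp": [0.19, -0.173, -0.015], "yaw": 0}, {"gripper": 0, "dp": [0.19, -0.173, -0.015], "yaw": 0}, {"gripper": 0, "dp": [0.19, -0.173, -0.015], "yaw": 0}, {"gripper": 0, "dp": [0, 0, 0], "yaw": 0}, {"gripper": 0, "dp": [0, 0, 0], "yaw": 0}, {"gripper": 0, "dp": [0, 0, 0], "yaw": 0}])

```text
t: 1.52
eef_pos: [0.4009, -0.3005, 0.28]
tool_rot: [3.112, 0.432, -0.001]
ft_force: [0.5, -1.0, -0.2]
finger_gap: 1.002
gripper_force: 0.0
```

Run:
```python
from h import *
o=ctrl.get_obs();c=ctrl.calibration("wrist");cv2.imwrite("pics/w1.png",ctrl.camera("wrist"))
import pickle;pickle.dump(c,open("w1.pkl","wb"))
print(o["eef_pos"],o["joint_velocities"].max())
print(proj(c,[[.5553,-.2085,.013],[.4128,-.2215,.013],[.476,-.357,.013],[.40,-.3685,.01]]))
```

```text
[ 0.40090109 -0.30051675  0.2800475 ] 0.0037566555448634467
[[232.99791773   8.31979005]
 [214.86434519 149.82394013]
 [346.38226042 128.10070407]
 [333.92632854 194.20969559]]
```

View pics/w1.png

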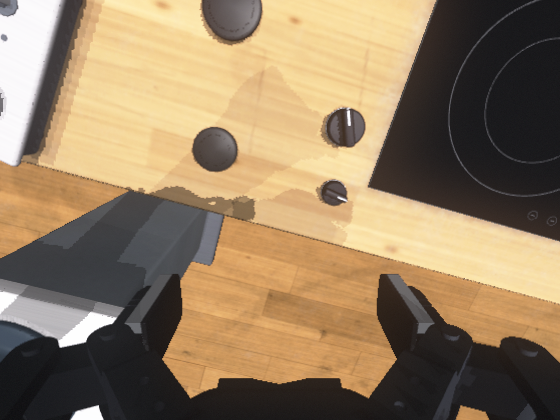

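The wrist picture shows the small cap at (215,149), the large cap cut at (231,10), the right knob at (345,127) with its pointer up at (348,115), and the look-alike at (334,193). Next is a second wrist view farther ahead, then one over the stove.

Request:
drive_tool(moves=[{"gripper": 0, "dp": [0.23, 0.02, 0], "yaw": 0}, {"gripper": 0, "dp": [0.23, 0.02, 0], "yaw": 0}, {"gripper": 0, "dp": [0, 0, 0], "yaw": 0}, {"gripper": 0, "dp": [0, 0, 0], "yaw": 0}, {"gripper": 0, "dp": [0, 0, 0], "yaw": 0}])

```text
t: 2.2
eef_pos: [0.4911, -0.2826, 0.2802]
tool_rot: [3.111, 0.433, -0.001]
ft_force: [0.4, -0.5, 0.3]
finger_gap: 0.998
gripper_force: 0.0
```

Run:
```python
from h import *
import pickle
np.set_printoptions(precision=4,suppress=True)
o=ctrl.get_obs();c2=ctrl.calibration("wrist");i2=ctrl.camera("wrist");cv2.imwrite("pics/w2.png",i2)
pickle.dump(c2,open("w2.pkl","wb"));c1=pickle.load(open("w1.pkl","rb"));i1=cv2.imread("pics/w1.png")
print(o["eef_pos"],np.abs(o["joint_velocities"]).max())
P={"large":(.5553,-.2085,.013,.017),"small":(.4128,-.2215,.013,.017),"knob":(.476,-.357,.013,.034)}
res={}
for v,c,i in((1,c1,i1),(2,c2,i2)):
  for k,p in P.items():
    u=proj(c,[p[:3]])[0].round().astype(int);x0,y0=np.maximum(u-45,0)
    m=(i[y0:u[1]+45,x0:u[0]+45].max(2)<95).astype(np.uint8)
    m=cv2.morphologyEx(m,cv2.MORPH_CLOSE,np.ones((7,7)))
    n,l,st,ce=cv2.connectedComponentsWithStats(m)
    if n<2: continue
    j=l[min(u[1]-y0,m.shape[0]-1),u[0]-x0] or 1+st[1:,4].argmax()
    ct=max(cv2.findContours((l==j).astype(np.uint8),0,1)[0],key=cv2.contourArea)
    e=cv2.fitEllipse(ct);q=np.array(e[0])+[x0,y0];res[v,k]=q
    print(v,k,q,e[1],round(e[2]),plane(c,[q],.013)[0])
for k in P:
  if (1,k) in res and (2,k) in res: print(k,tri((c1,c2),(res[1,k],res[2,k])))
go(.43,.05,.30,0)
```

```text
[ 0.4911 -0.2826  0.2802] 0.006086717006786875
1 large [231.7704  16.54  ] (41.6244010925293, 55.44427490234375) 104 [ 0.5479 -0.209   0.013 ]
1 small [214.5998 148.9586] (41.93654251098633, 43.95172882080078) 131 [ 0.4137 -0.221   0.013 ]
1 knob [344.2124 127.1971] (35.543724060058594, 37.574222564697266) 21 [ 0.4763 -0.3544  0.013 ]
2 large [228.9813 102.2198] (51.17082595825195, 54.39348602294922) 19 [ 0.5571 -0.2073  0.013 ]
2 small [213.0229 224.6186] (38.90372085571289, 40.592960357666016) 96 [ 0.4147 -0.2211  0.013 ]
2 knob [334.1045 206.5999] (33.841243743896484, 36.280418395996094) 154 [ 0.4764 -0.3552  0.013 ]
large [ 0.5564 -0.201  -0.0308]
small [ 0.413  -0.2205  0.0088]
knob [ 0.4763 -0.3547  0.0131]
at 2.25 [ 0.4913 -0.2825  0.2804] heading 0.277 tilt [-0. -0. -1.] q7 -0.93 | total [ 0.1591 -1.6829 -0.0988] yaw 0.088 | rows 7 each [ 0.0227 -0.2404 -0.0141] yaw 0.0126
```

View pics/w2.png

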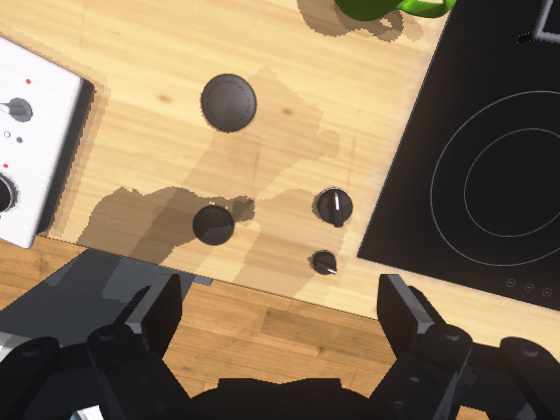

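The picture shows the large cap at (229,102), the small cap at (213,225), the knob at (335,206) with its pointer up, and the green cup's foot at the top (380,5). On to the stove.

Request:
drive_tool(moves=[{"gripper": 0, "dp": [0.036, -0.243, -0.014], "yaw": 0.0126}, {"gripper": 0, "dp": [0.036, -0.243, -0.014], "yaw": 0.0126}, {"gripper": 0, "dp": [0.036, -0.243, -0.014], "yaw": 0.0126}, {"gripper": 0, "dp": [0.036, -0.243, -0.014], "yaw": 0.0126}, {"gripper": 0, "dp": [0.036, -0.243, -0.014], "yaw": 0.0126}, {"gripper": 0, "dp": [0.036, -0.243, -0.014], "yaw": 0.0126}, {"gripper": 0, "dp": [0.036, -0.243, -0.014], "yaw": 0.0126}, {"gripper": 0, "dp": [0, 0, 0], "yaw": 0}, {"gripper": 0, "dp": [0, 0, 0], "yaw": 0}, {"gripper": 0, "dp": [0, 0, 0], "yaw": 0}])

```text
t: 3.5
eef_pos: [0.488, 0.0595, 0.2998]
tool_rot: [3.141, -0.002, -0.0]
ft_force: [0.0, 0.3, -0.5]
finger_gap: 0.999
gripper_force: 0.0
```

Run:
```python
from h import *
import pickle
o=ctrl.get_obs();c=ctrl.calibration("wrist");cv2.imwrite("pics/w3.png",ctrl.camera("wrist"));pickle.dump(c,open("w3.pkl","wb"))
print(o["eef_pos"],np.abs(o["joint_velocities"]).max())
go(.50,.14,.30,n=3)
```

```text
[0.48797256 0.05945338 0.29979038] 0.0033633497969034576
at 3.55 [0.488  0.0596 0.2998] heading -0.001 tilt [-0.    -0.001 -1.   ] q7 -1.86 | total [ 0.0593 -0.4023 -0.0013] yaw 0.0 | rows 3 each [ 0.0198 -0.1341 -0.0004] yaw 0.0
```

View pics/w3.png

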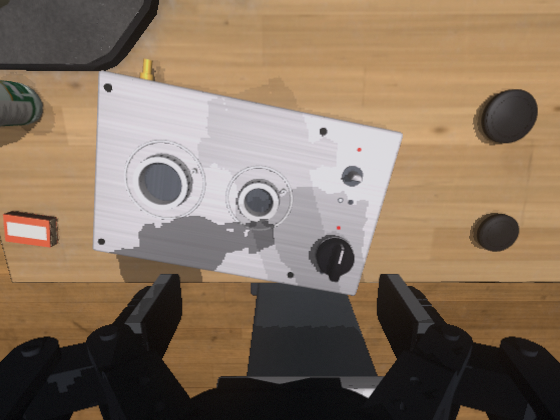

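The wrist picture shows the stove panel with corners about (103,72), (401,133), (357,294), (94,249), the large burner's bore at (163,182), the small one's at (258,200), the bare shaft at (352,176) and red dots at (359,150) and (339,228). I'll take a second view 60 mm to the left and fit both.

Request:
drive_tool(moves=[{"gripper": 0, "dp": [0.05, -0.2, 0], "yaw": 0}, {"gripper": 0, "dp": [0.05, -0.2, 0], "yaw": 0}, {"gripper": 0, "dp": [0, 0, 0], "yaw": 0}, {"gripper": 0, "dp": [0, 0, 0], "yaw": 0}, {"gripper": 0, "dp": [0, 0, 0], "yaw": 0}])

```text
t: 4.18
eef_pos: [0.508, 0.1397, 0.2997]
tool_rot: [3.141, -0.001, -0.0]
ft_force: [-0.9, -0.3, -0.2]
finger_gap: 0.996
gripper_force: 0.0
```

```bash
cat > stove.py <<'E'
from h import *
import pickle
np.set_printoptions(precision=4,suppress=True)
o=ctrl.get_obs();c2=ctrl.calibration("wrist");i2=ctrl.camera("wrist");cv2.imwrite("pics/w4.png",i2);pickle.dump(c2,open("w4.pkl","wb"))
c1=pickle.load(open("w3.pkl","rb"));i1=cv2.imread("pics/w3.png");print(o["eef_pos"],np.abs(o["joint_velocities"]).max())
dots=[];bur=[]
for c,i in((c1,i1),(c2,i2)):
    I=i.astype(int);m=((I[...,2]-np.maximum(I[...,0],I[...,1]))>50).astype(np.uint8);m[:,:90]=0;m[:100]=0
    n,l,st,ce=cv2.connectedComponentsWithStats(m)
    r=sorted([tuple(ce[k]) for k in range(1,n) if 3<st[k,4]<60 and ce[k][1]<260 and plane(c,[ce[k]],.055)[0][1]<.05],key=lambda p:p[1])
    print("dots",np.array(r),plane(c,r,.055));dots.append(r)
    b=[]
    for nm,P,rr in(("L",(.4934,.182,.071),.0222),("S",(.4696,.082,.071),.0152)):
        u=proj(c,[P])[0].round().astype(int);x0,y0=u-32
        g=cv2.cvtColor(i,6)[y0:y0+64,x0:x0+64];m=(g<150).astype(np.uint8)
        m=cv2.morphologyEx(m,cv2.MORPH_OPEN,np.ones((5,5)))
        n,l,st,ce=cv2.connectedComponentsWithStats(m);j=1+np.argmin(np.hypot(*(ce[1:]-32).T)-st[1:,4]*.02)
        ct=max(cv2.findContours((l==j).astype(np.uint8),0,1)[0],key=cv2.contourArea)
        e=cv2.fitEllipse(cv2.convexHull(ct));q=np.array(e[0])+[x0,y0];b.append(q);print(nm,"bore",q,e[1],"expect dia",2*rr*335/(rays(c,[q])[0][2]-.071),plane(c,[q],.071)[0])
    bur.append(b)
for k in(0,1): print("dot",tri((c1,c2),(dots[0][k],dots[1][k])),"burner",tri((c1,c2),(bur[0][k],bur[1][k])))
E
python3 stove.py; python3 -c "
import cv2,numpy as np
a=cv2.imread('pics/w3.png')[100:300,100:400];b=cv2.imread('pics/w4.png')[100:300,150:450]
cv2.imwrite('pics/z.png',np.vstack([cv2.resize(a,(450,300),interpolation=2),cv2.resize(b,(450,300),interpolation=2)]))"
```

```text
[0.508  0.1397 0.2997] 0.003468786212040208
dots [[358.7857 149.3571]
 [338.2857 227.5   ]] [[ 0.5239 -0.0258  0.055 ]
 [ 0.4356 -0.0085  0.055 ]]
L bore [159.7596 183.0663] (39.70227813720703, 44.69136428833008) expect dia 42.945815066009125 [0.4909 0.1846 0.071 ]
S bore [258.2478 201.9522] (27.605907440185547, 29.08374786376953) expect dia 29.404341846997237 [0.4703 0.0816 0.071 ]
dots [[431.75   167.5625]
 [406.3846 243.6154]] [[ 0.5243 -0.0259  0.055 ]
 [ 0.4357 -0.0084  0.055 ]]
L bore [236.9541 201.3902] (39.93850326538086, 42.20429992675781) expect dia 42.953490166915834 [0.4909 0.1845 0.071 ]
S bore [332.2775 219.6525] (26.773534774780273, 28.427204132080078) expect dia 29.40959687104147 [0.4703 0.0817 0.071 ]
dot [ 0.5241 -0.0259  0.0549] burner [0.4909 0.1845 0.0713]
dot [ 0.4354 -0.0086  0.0544] burner [0.4701 0.0816 0.0704]
```

View pics/z.png

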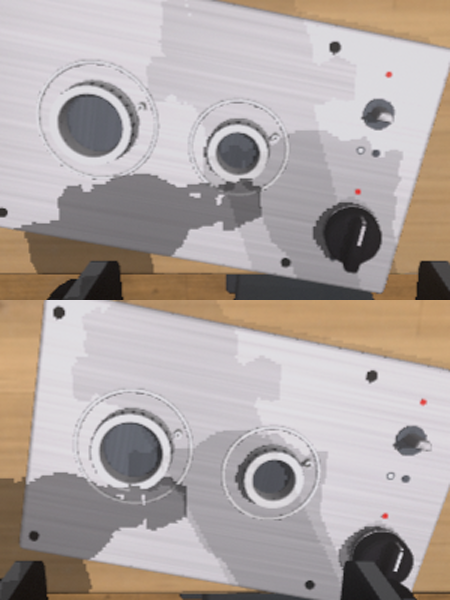

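The crops show both burner bores clearly and the shaft's flat facing the stove's front. Two views agree within 0.3 mm: the stove's heading is -0.196 rad, large burner (.4906,.1846), small burner (.4701,.0816), shaft (.4957,-.0204). The rim measures about z=.071 and the panel .055. Now I'll pick the large cap at (.557,-.2075).

Request:
drive_tool(moves=[{"gripper": 0, "dp": [0.031, 0.217, 0.125], "yaw": 0}, {"gripper": 0, "dp": [0.031, 0.217, 0.125], "yaw": 0}, {"gripper": 0, "dp": [0.031, 0.217, 0.125], "yaw": 0}, {"gripper": 0, "dp": [0.031, 0.217, 0.125], "yaw": 0}, {"gripper": 0, "dp": [0.031, 0.217, 0.125], "yaw": 0}, {"gripper": 0, "dp": [0.031, 0.217, 0.125], "yaw": 0}, {"gripper": 0, "dp": [0.031, 0.217, 0.125], "yaw": 0}, {"gripper": 0, "dp": [0.031, 0.217, 0.125], "yaw": 0}, {"gripper": 0, "dp": [0, 0, 0], "yaw": 0}, {"gripper": 0, "dp": [0, 0, 0], "yaw": 0}], squeeze=40)

```text
t: 5.48
eef_pos: [0.5581, -0.206, 0.1001]
tool_rot: [-3.141, -0.001, -0.001]
ft_force: [0.4, 0.9, -0.3]
finger_gap: 0.994
gripper_force: 0.0
```

Run:
```python
from h import *
np.set_printoptions(precision=4,suppress=True)
c=ctrl.calibration("wrist");i=ctrl.camera("wrist");cv2.imwrite("pics/w5.png",i);print(ctrl.nose_length)
u=proj(c,[[.557,-.2075,.013]])[0].round().astype(int);x0,y0=np.maximum(u-85,0);m=(i[y0:u[1]+80,x0:u[0]+85].max(2)<95).astype(np.uint8)
n,l,st,ce=cv2.connectedComponentsWithStats(m);j=l[u[1]-y0,u[0]-x0]
ct=max(cv2.findContours((l==j).astype(np.uint8),0,1)[0],key=cv2.contourArea);e=cv2.fitEllipse(cv2.convexHull(ct));q=np.array(e[0])+[x0,y0]
print(u,q,e[1],plane(c,[q],.015)[0])
go(.557,-.2075,.027,0)
```

```text
0.025
[281 234] [265.2938 243.4089] (109.67872619628906, 142.0686798095703) [ 0.5511 -0.197   0.015 ]
at 5.525 [ 0.5585 -0.2051  0.1006] heading 0.002 tilt [ 0.001  0.    -1.   ] q7 -1.5 | total [-0.0078  0.0119  0.3679] yaw 0.0007 | rows 2 each [-0.0039  0.006   0.184 ] yaw 0.0004
```

Run:
```python
from h import *
np.set_printoptions(precision=4,suppress=True)
o=ctrl.get_obs();print(o["eef_pos"],np.abs(o["joint_velocities"]).max(),o["ft_force"])
c=ctrl.calibration("wrist");i=ctrl.camera("wrist");o=ctrl.get_obs();print(o["eef_pos"])
g=i.max(2);u=np.array([281,234])
for t in(55,65,75,85):
    m=(g<t).astype(np.uint8);m=cv2.morphologyEx(m,cv2.MORPH_OPEN,np.ones((9,9)));m[275:,:190]=0;m[275:,370:]=0
    n,l,st,ce=cv2.connectedComponentsWithStats(m);j=l[u[1],u[0]]
    if not j: continue
    ct=max(cv2.findContours((l==j).astype(np.uint8),0,1)[0],key=cv2.contourArea);e=cv2.fitEllipse(cv2.convexHull(ct))
    print(t,st[j],e,plane(c,[e[0]],.015)[0])
print(g[234,180:380:5])
```

```text
[ 0.5585 -0.2051  0.1006] 0.011700697062690245 [0.3047 0.0156 0.725 ]
[ 0.5587 -0.2047  0.1008]
55 [ 237  221   91   57 4137] ((280.9163818359375, 244.75689697265625), (62.918094635009766, 92.66292572021484), 91.81723022460938) [ 0.5504 -0.2063  0.015 ]
65 [ 237  207   91   71 4991] ((281.8754577636719, 235.73541259765625), (84.39142608642578, 91.40677642822266), 89.74890899658203) [ 0.5567 -0.2069  0.015 ]
75 [ 236  197   92   82 5493] ((281.6439208984375, 234.7280731201172), (87.19151306152344, 92.13199615478516), 93.3065185546875) [ 0.5574 -0.2068  0.015 ]
85 [ 236  192   92  101 6619] ((280.519775390625, 240.40911865234375), (90.29983520507812, 109.07740783691406), 13.22287368774414) [ 0.5535 -0.206   0.015 ]
[224 223 186 160 161 177 174 175 175 175 174  82  45  43  43  42  44  41
  42  40  42  44  44  45  46  46  47  49  48  49 177 177 177 179 181 180
 180 183 183 185]
```

Request:
drive_tool(moves=[{"gripper": 0, "dp": [-0.008, 0.01, 0.06], "yaw": 0}, {"gripper": 0, "dp": [0, 0, 0.06], "yaw": 0}, {"gripper": 0, "dp": [0, 0, 0.06], "yaw": 0}, {"gripper": 0, "dp": [0, 0, 0], "yaw": 0}, {"gripper": 0, "dp": [0, 0, 0], "yaw": 0}, {"gripper": 0, "dp": [0, 0, 0], "yaw": 0}])

```text
t: 6.32
eef_pos: [0.5569, -0.2079, 0.0643]
tool_rot: [3.141, 0.003, 0.001]
ft_force: [0.4, -0.6, 0.2]
finger_gap: 0.997
gripper_force: 0.0
```

Run:
```python
from h import *
go(.557,-.207,.027,0)
```

```text
at 6.325 [ 0.5569 -0.2079  0.0643] heading 0.002 tilt [ 0.001 -0.    -1.   ] q7 -1.51 | total [ 0.0002 -0.0044  0.1866] yaw 0.0005 | rows 1 each [ 0.0002 -0.0044  0.1866] yaw 0.0005
```

Request:
drive_tool(moves=[{"gripper": 0, "dp": [0, -0.004, 0.09], "yaw": 0}, {"gripper": 0, "dp": [0, 0, 0.09], "yaw": 0}, {"gripper": 0, "dp": [0, 0, 0.006], "yaw": 0}, {"gripper": 0, "dp": [0, 0, 0], "yaw": 0}, {"gripper": 1, "dp": [0, 0, 0], "yaw": 0}, {"gripper": 1, "dp": [0, 0, 0], "yaw": 0}, {"gripper": 1, "dp": [0, 0, 0], "yaw": 0}, {"gripper": 1, "dp": [0, 0, 0], "yaw": 0}, {"gripper": 1, "dp": [0, 0, 0], "yaw": 0}, {"gripper": 1, "dp": [0, 0, 0], "yaw": 0}])

```text
t: 7.58
eef_pos: [0.557, -0.2071, 0.0278]
tool_rot: [3.141, 0.003, 0.002]
ft_force: [-2.3, 0.2, 5.3]
finger_gap: 0.67
gripper_force: 42.3
```

Request:
drive_tool(moves=[{"gripper": 1, "dp": [0, 0, -0.11], "yaw": 0}, {"gripper": 1, "dp": [0, 0, -0.2], "yaw": 0}, {"gripper": 1, "dp": [0, 0, -0.2], "yaw": 0}, {"gripper": 1, "dp": [0, 0, -0.1], "yaw": 0}, {"gripper": 1, "dp": [-0.037, -0.218, 0], "yaw": 0}, {"gripper": 1, "dp": [-0.037, -0.218, 0], "yaw": 0}, {"gripper": 1, "dp": [-0.037, -0.218, 0], "yaw": 0}, {"gripper": 1, "dp": [-0.037, -0.218, 0], "yaw": 0}, {"gripper": 1, "dp": [-0.037, -0.218, 0], "yaw": 0}, {"gripper": 1, "dp": [-0.037, -0.218, 0], "yaw": 0}, {"gripper": 1, "dp": [-0.037, -0.218, 0], "yaw": 0}, {"gripper": 1, "dp": [-0.037, -0.218, 0], "yaw": 0}, {"gripper": 1, "dp": [-0.037, -0.218, 0], "yaw": 0}, {"gripper": 1, "dp": [0, 0, 0], "yaw": 0}, {"gripper": 1, "dp": [0, 0, 0], "yaw": 0}, {"gripper": 1, "dp": [0, 0, 0], "yaw": 0}])

```text
t: 9.57
eef_pos: [0.4896, 0.1836, 0.1485]
tool_rot: [3.141, -0.001, -0.0]
ft_force: [-0.5, -0.1, -1.6]
finger_gap: 0.669
gripper_force: 43.7
```

Run:
```python
from h import *
go(.4906,.1846,.110,0)
i=ctrl.camera("wrist");cv2.imwrite("pics/w6.png",i)
```

```text
at 9.575 [0.4896 0.1836 0.1485] heading -0.001 tilt [-0.    -0.001 -1.   ] q7 -2.23 | total [ 0.0051 -0.0052  0.1926] yaw -0.0003 | rows 1 each [ 0.0051 -0.0052  0.1926] yaw -0.0003
```

View pics/w6.png

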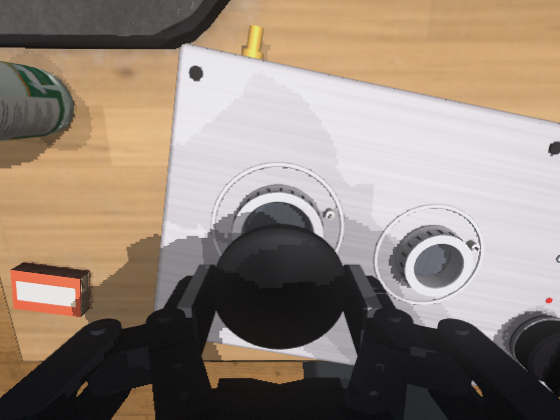

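The picture shows the large cap level and centred in the jaws at (278,287), with the burner just behind it. Lowering.

Request:
drive_tool(moves=[{"gripper": 1, "dp": [0.005, -0.005, 0.08], "yaw": 0}, {"gripper": 1, "dp": [0, 0, 0.08], "yaw": 0}, {"gripper": 1, "dp": [0, 0, 0.05], "yaw": 0}, {"gripper": 1, "dp": [0, 0, 0], "yaw": 0}, {"gripper": 1, "dp": [0, 0, 0], "yaw": 0}, {"gripper": 1, "dp": [0, 0, 0], "yaw": 0}])

```text
t: 10.38
eef_pos: [0.4906, 0.1865, 0.1072]
tool_rot: [-3.141, -0.003, -0.002]
ft_force: [0.8, 0.1, -1.2]
finger_gap: 0.674
gripper_force: 43.7
```

Run:
```python
from h import *
go(.4906,.1846,.0905,0)
```

```text
at 10.375 [0.4906 0.1865 0.1072] heading 0.002 tilt [ 0.001  0.    -1.   ] q7 -2.27 | total [-0.0003  0.0094  0.0833] yaw 0.0006 | rows 1 each [-0.0003  0.0094  0.0833] yaw 0.0006
```

Request:
drive_tool(moves=[{"gripper": 1, "dp": [0, 0.006, 0.03], "yaw": 0}, {"gripper": 1, "dp": [0, 0, 0], "yaw": 0}, {"gripper": 1, "dp": [0, 0, 0], "yaw": 0}])

```text
t: 10.75
eef_pos: [0.4903, 0.185, 0.1007]
tool_rot: [3.142, 0.003, 0.0]
ft_force: [0.1, -0.2, -1.6]
finger_gap: 0.677
gripper_force: 43.7
```

Request:
drive_tool(moves=[{"gripper": 1, "dp": [0, 0, 0], "yaw": 0}, {"gripper": 1, "dp": [0, 0, 0], "yaw": 0}, {"gripper": 1, "dp": [0, 0, 0], "yaw": 0}])

```text
t: 11.12
eef_pos: [0.4903, 0.1851, 0.1007]
tool_rot: [3.142, 0.003, 0.0]
ft_force: [-0.7, 0.0, -1.0]
finger_gap: 0.669
gripper_force: 43.7
```

Request:
drive_tool(moves=[{"gripper": 1, "dp": [0.001, 0.002, 0.012], "yaw": 0}, {"gripper": 1, "dp": [0, 0, 0.012], "yaw": 0}, {"gripper": 1, "dp": [0, 0, 0.012], "yaw": 0}, {"gripper": 1, "dp": [0, 0, 0.012], "yaw": 0}, {"gripper": 1, "dp": [0, 0, 0], "yaw": 0}, {"gripper": 1, "dp": [0, 0, 0], "yaw": 0}])

```text
t: 11.88
eef_pos: [0.4904, 0.1847, 0.0911]
tool_rot: [3.142, 0.003, -0.0]
ft_force: [0.1, -0.7, -1.8]
finger_gap: 0.675
gripper_force: 43.8
```

It went in without resistance. Opening, then rising.

Request:
drive_tool(moves=[{"gripper": 0, "dp": [0, 0, 0.004], "yaw": 0}, {"gripper": 0, "dp": [0, 0, 0], "yaw": 0}, {"gripper": 0, "dp": [0, 0, 0], "yaw": 0}, {"gripper": 0, "dp": [0, 0, 0], "yaw": 0}, {"gripper": 0, "dp": [0, 0, 0], "yaw": 0}, {"gripper": 0, "dp": [0, 0, -0.1], "yaw": 0}, {"gripper": 0, "dp": [0, 0, -0.2], "yaw": 0}, {"gripper": 0, "dp": [0, 0, -0.2], "yaw": 0}, {"gripper": 0, "dp": [0, 0, -0.1], "yaw": 0}, {"gripper": 0, "dp": [0, 0, 0], "yaw": 0}, {"gripper": 0, "dp": [0, 0, 0], "yaw": 0}])

```text
t: 13.25
eef_pos: [0.4899, 0.1843, 0.2093]
tool_rot: [3.141, 0.003, -0.003]
ft_force: [0.6, -0.1, 0.4]
finger_gap: 1.0
gripper_force: 0.0
```

Run:
```python
from h import *
np.set_printoptions(precision=4,suppress=True)
o=ctrl.get_obs();c=ctrl.calibration("wrist");i=ctrl.camera("wrist");cv2.imwrite("pics/w7.png",i);g=i.max(2)
u=proj(c,[[.4906,.1846,.079]])[0].astype(int)
for t in(45,60,75):
    m=(g<t).astype(np.uint8);m=cv2.morphologyEx(m,cv2.MORPH_OPEN,np.ones((7,7)));m[275:,:190]=0;m[275:,370:]=0
    n,l,st,ce=cv2.connectedComponentsWithStats(m);j=l[u[1],u[0]]
    if not j: continue
    ct=max(cv2.findContours((l==j).astype(np.uint8),0,1)[0],key=cv2.contourArea);e=cv2.fitEllipse(cv2.convexHull(ct))
    print(t,u,e,plane(c,[e[0]],.077)[0],"exp dia",.06*335/(o["eef_pos"][2]+.1176-.077))
go(.4137,-.221,.10,0)
```

```text
45 [278 211] ((278.6708679199219, 227.73960876464844), (36.21084976196289, 67.2479476928711), 90.90983581542969) [0.4768 0.1844 0.077 ] exp dia 80.44598725960982
60 [278 211] ((278.072998046875, 211.92990112304688), (70.83086395263672, 75.20063781738281), 95.8759994506836) [0.4898 0.1849 0.077 ] exp dia 80.44598725960982
75 [278 211] ((278.1199645996094, 210.5906982421875), (74.57586669921875, 76.05631256103516), 107.62491607666016) [0.4909 0.1849 0.077 ] exp dia 80.44598725960982
at 13.3 [0.4897 0.1842 0.209 ] heading 0.002 tilt [-0.002 -0.001 -1.   ] q7 -2.18 | total [-0.3826  2.025   0.5476] yaw 0.0006 | rows 8 each [-0.0478  0.2531  0.0684] yaw 0.0001
```

Large cap is seated at (.4909,.1849). Next is the small cap.

Request:
drive_tool(moves=[{"gripper": 0, "dp": [-0.042, 0.225, 0.03], "yaw": 0}, {"gripper": 0, "dp": [-0.042, 0.225, 0.03], "yaw": 0}, {"gripper": 0, "dp": [-0.042, 0.225, 0.03], "yaw": 0}, {"gripper": 0, "dp": [-0.042, 0.225, 0.03], "yaw": 0}, {"gripper": 0, "dp": [-0.042, 0.225, 0.06], "yaw": 0}, {"gripper": 0, "dp": [-0.042, 0.225, 0.09], "yaw": 0}, {"gripper": 0, "dp": [-0.042, 0.225, 0.09], "yaw": 0}, {"gripper": 0, "dp": [-0.042, 0.225, 0.09], "yaw": 0}, {"gripper": 0, "dp": [-0.042, 0.225, 0.09], "yaw": 0}, {"gripper": 0, "dp": [0, 0, 0], "yaw": 0}, {"gripper": 0, "dp": [0, 0, 0], "yaw": 0}, {"gripper": 0, "dp": [0, 0, 0], "yaw": 0}])

```text
t: 14.8
eef_pos: [0.4161, -0.2191, 0.1024]
tool_rot: [-3.141, -0.007, -0.001]
ft_force: [0.1, 0.0, -0.6]
finger_gap: 1.0
gripper_force: 0.0
```

Run:
```python
from h import *
np.set_printoptions(precision=4,suppress=True)
o=ctrl.get_obs();c=ctrl.calibration("wrist");i=ctrl.camera("wrist");cv2.imwrite("pics/w8.png",i);g=i.max(2)
u=proj(c,[[.4137,-.221,.015]])[0].astype(int)
for t in(60,68,75):
    m=(g<t).astype(np.uint8);m=cv2.morphologyEx(m,cv2.MORPH_OPEN,np.ones((9,9)));m[275:,:190]=0;m[275:,370:]=0
    n,l,st,ce=cv2.connectedComponentsWithStats(m);j=l[u[1],u[0]]
    if not j: continue
    ct=max(cv2.findContours((l==j).astype(np.uint8),0,1)[0],key=cv2.contourArea);e=cv2.fitEllipse(cv2.convexHull(ct))
    print(t,u,st[j],e,plane(c,[e[0]],.015)[0])
go(.4137,-.221,.027,0)
```

```text
60 [282 235] [ 245  219   75   52 3045] ((281.764404296875, 240.37612915039062), (57.9918327331543, 76.9417495727539), 93.0954360961914) [ 0.4103 -0.2208  0.015 ]
68 [282 235] [ 245  212   75   59 3458] ((282.088134765625, 236.41310119628906), (68.03241729736328, 76.22506713867188), 90.06121826171875) [ 0.4131 -0.221   0.015 ]
75 [282 235] [ 244  206   76   65 3749] ((281.9608459472656, 235.28773498535156), (70.96144104003906, 77.01153564453125), 88.43049621582031) [ 0.4139 -0.2209  0.015 ]
at 14.85 [ 0.4162 -0.2192  0.1026] heading 0.004 tilt [ 0.001  0.    -1.   ] q7 -1.33 | total [-0.0125  0.0092  0.3778] yaw 0.0014 | rows 2 each [-0.0063  0.0046  0.1889] yaw 0.0007
```

Confirmed at (.4138,-.221). Descending partway, then I'll check.

Request:
drive_tool(moves=[{"gripper": 0, "dp": [-0.012, 0.009, 0.1], "yaw": 0.001}, {"gripper": 0, "dp": [0, 0, 0.1], "yaw": 0}, {"gripper": 0, "dp": [0, 0, 0.05], "yaw": 0}, {"gripper": 0, "dp": [0, 0, 0], "yaw": 0}, {"gripper": 0, "dp": [0, 0, 0], "yaw": 0}, {"gripper": 0, "dp": [0, 0, 0], "yaw": 0}])

```text
t: 15.6
eef_pos: [0.4137, -0.2224, 0.053]
tool_rot: [3.141, -0.002, 0.002]
ft_force: [0.1, -0.7, -0.9]
finger_gap: 1.001
gripper_force: 0.0
```

Run:
```python
from h import *
go(.4138,-.221,.027,0)
```

```text
at 15.6 [ 0.4137 -0.2224  0.053 ] heading -0.001 tilt [ 0.001 -0.001 -1.   ] q7 -1.37 | total [ 0.0006 -0.0072  0.1298] yaw -0.0004 | rows 1 each [ 0.0006 -0.0072  0.1298] yaw -0.0004
```

Request:
drive_tool(moves=[{"gripper": 0, "dp": [0, -0.006, 0.06], "yaw": 0}, {"gripper": 0, "dp": [0, 0, 0.06], "yaw": 0}, {"gripper": 0, "dp": [0, 0, 0.01], "yaw": 0}, {"gripper": 0, "dp": [0, 0, 0], "yaw": 0}, {"gripper": 1, "dp": [0, 0, 0], "yaw": 0}, {"gripper": 1, "dp": [0, 0, 0], "yaw": 0}, {"gripper": 1, "dp": [0, 0, 0], "yaw": 0}, {"gripper": 1, "dp": [0, 0, 0], "yaw": 0}, {"gripper": 1, "dp": [0, 0, 0], "yaw": 0}, {"gripper": 1, "dp": [0, 0, 0], "yaw": 0}, {"gripper": 1, "dp": [0, 0, 0], "yaw": 0}])

```text
t: 16.98
eef_pos: [0.4134, -0.2212, 0.027]
tool_rot: [3.141, -0.002, 0.001]
ft_force: [-1.3, 0.4, 6.2]
finger_gap: 0.559
gripper_force: 40.2
```

Request:
drive_tool(moves=[{"gripper": 1, "dp": [0, 0, -0.12], "yaw": 0}, {"gripper": 1, "dp": [0, 0, -0.2], "yaw": 0}, {"gripper": 1, "dp": [0, 0, -0.2], "yaw": 0}, {"gripper": 1, "dp": [0, 0, -0.13], "yaw": 0}, {"gripper": 1, "dp": [0.04, -0.216, 0], "yaw": 0}, {"gripper": 1, "dp": [0.04, -0.216, 0], "yaw": 0}, {"gripper": 1, "dp": [0.04, -0.216, 0], "yaw": 0}, {"gripper": 1, "dp": [0.04, -0.216, 0], "yaw": 0}, {"gripper": 1, "dp": [0.04, -0.216, 0], "yaw": 0}, {"gripper": 1, "dp": [0.04, -0.216, 0], "yaw": 0}, {"gripper": 1, "dp": [0.04, -0.216, 0], "yaw": 0}, {"gripper": 1, "dp": [0, 0, 0], "yaw": 0}, {"gripper": 1, "dp": [0, 0, 0], "yaw": 0}, {"gripper": 1, "dp": [0, 0, 0], "yaw": 0}])

```text
t: 18.73
eef_pos: [0.4693, 0.0797, 0.1561]
tool_rot: [3.141, -0.006, -0.001]
ft_force: [0.4, -0.8, -0.5]
finger_gap: 0.553
gripper_force: 41.6
```

Run:
```python
from h import *
go(.4701,.0816,.105,0)
```

```text
at 18.725 [0.4693 0.0797 0.1561] heading -0.004 tilt [-0.001 -0.001 -1.   ] q7 -2.02 | total [ 0.0039 -0.0098  0.2557] yaw -0.0012 | rows 1 each [ 0.0039 -0.0098  0.2557] yaw -0.0012
```

Request:
drive_tool(moves=[{"gripper": 1, "dp": [0.003, -0.006, 0.1], "yaw": -0.001}, {"gripper": 1, "dp": [0, 0, 0.1], "yaw": 0}, {"gripper": 1, "dp": [0, 0, 0.05], "yaw": 0}, {"gripper": 1, "dp": [0, 0, 0], "yaw": 0}, {"gripper": 1, "dp": [0, 0, 0], "yaw": 0}, {"gripper": 1, "dp": [0, 0, 0], "yaw": 0}])

```text
t: 19.48
eef_pos: [0.4707, 0.0825, 0.107]
tool_rot: [-3.141, -0.002, -0.002]
ft_force: [-0.2, 0.7, -0.2]
finger_gap: 0.56
gripper_force: 41.6
```

Run:
```python
from h import *
go(.4701,.0816,.1005,0)
```

```text
at 19.475 [0.4707 0.0825 0.107 ] heading 0.002 tilt [ 0.001  0.    -1.   ] q7 -2.07 | total [-0.0031  0.0044  0.0323] yaw 0.0005 | rows 1 each [-0.0031  0.0044  0.0323] yaw 0.0005
```

Request:
drive_tool(moves=[{"gripper": 1, "dp": [-0.002, 0.003, 0.032], "yaw": 0}, {"gripper": 1, "dp": [0, 0, 0], "yaw": 0}, {"gripper": 1, "dp": [0, 0, 0], "yaw": 0}, {"gripper": 1, "dp": [0, 0, 0], "yaw": 0}])

```text
t: 19.98
eef_pos: [0.4699, 0.0819, 0.0999]
tool_rot: [3.142, 0.003, 0.0]
ft_force: [-0.3, -0.2, -0.8]
finger_gap: 0.56
gripper_force: 41.6
```

Request:
drive_tool(moves=[{"gripper": 1, "dp": [0.001, 0.001, 0.012], "yaw": 0}, {"gripper": 1, "dp": [0, 0, 0.012], "yaw": 0}, {"gripper": 1, "dp": [0, 0, 0.012], "yaw": 0}, {"gripper": 1, "dp": [0, 0, 0.012], "yaw": 0}, {"gripper": 1, "dp": [0, 0, 0], "yaw": 0}, {"gripper": 1, "dp": [0, 0, 0], "yaw": 0}])

```text
t: 20.72
eef_pos: [0.4701, 0.0817, 0.0903]
tool_rot: [3.142, 0.003, 0.0]
ft_force: [-0.1, -0.3, -1.1]
finger_gap: 0.558
gripper_force: 41.6
```

Request:
drive_tool(moves=[{"gripper": 0, "dp": [0, 0, 0.004], "yaw": 0}, {"gripper": 0, "dp": [0, 0, 0], "yaw": 0}, {"gripper": 0, "dp": [0, 0, 0], "yaw": 0}, {"gripper": 0, "dp": [0, 0, 0], "yaw": 0}, {"gripper": 0, "dp": [0, 0, 0], "yaw": 0}, {"gripper": 0, "dp": [0, 0, -0.1], "yaw": 0}, {"gripper": 0, "dp": [0, 0, -0.25], "yaw": 0}, {"gripper": 0, "dp": [0, 0, -0.25], "yaw": 0}, {"gripper": 0, "dp": [0, 0, -0.25], "yaw": 0}, {"gripper": 0, "dp": [0, 0, 0], "yaw": 0}, {"gripper": 0, "dp": [0, 0, 0], "yaw": 0}, {"gripper": 0, "dp": [0, 0, 0], "yaw": 0}])

```text
t: 22.22
eef_pos: [0.4691, 0.0813, 0.2579]
tool_rot: [3.141, 0.003, -0.005]
ft_force: [-0.0, -0.3, -0.3]
finger_gap: 1.005
gripper_force: 0.0
```

Run:
```python
from h import *
import pickle
np.set_printoptions(precision=4,suppress=True)
o=ctrl.get_obs();c=ctrl.calibration("wrist");i=ctrl.camera("wrist");cv2.imwrite("pics/w9.png",i);g=i.max(2)
for P in((.4906,.1846,.079),(.4701,.0816,.079)):
  u=proj(c,[P])[0].astype(int)
  for t in(60,75):
    m=(g<t).astype(np.uint8);m=cv2.morphologyEx(m,cv2.MORPH_OPEN,np.ones((7,7)));m[275:,:190]=0;m[275:,370:]=0
    n,l,st,ce=cv2.connectedComponentsWithStats(m);j=l[u[1],u[0]]
    if not j: continue
    ct=max(cv2.findContours((l==j).astype(np.uint8),0,1)[0],key=cv2.contourArea);e=cv2.fitEllipse(cv2.convexHull(ct))
    print(t,u,e,plane(c,[e[0]],.077)[0])
# knob pointer from w1,w2
for v in(1,2):
  c=pickle.load(open(f"w{v}.pkl","rb"));i=cv2.imread(f"pics/w{v}.png");u=proj(c,[[.4765,-.355,.02]])[0].astype(int)
  x0,y0=u-18;w=i[y0:y0+36,x0:x0+36].min(2)>150
  n,l,st,ce=cv2.connectedComponentsWithStats(w.astype(np.uint8))
  for k in range(1,n):
    if 6<st[k,4]<120:
      ys,xs=np.nonzero(l==k);a=plane(c,np.c_[xs+x0,ys+y0],.034)
      uu,s,vt=np.linalg.svd(a[:,:2]-a[:,:2].mean(0));print(v,st[k],a.mean(0),"dir",np.arctan2(vt[0,1],vt[0,0]),s)
go(.4765,-.355,.25,.3)
```

```text
60 [163 173] ((158.6038818359375, 181.0435791015625), (39.07998275756836, 65.36354064941406), 124.59408569335938) [0.483  0.1902 0.077 ]
75 [163 173] ((164.9378204345703, 172.10098266601562), (63.171260833740234, 69.02686309814453), 122.05406188964844) [0.4911 0.1836 0.077 ]
75 [278 195] ((278.0390930175781, 195.28807067871094), (50.23400115966797, 53.66572189331055), 95.70823669433594) [0.4699 0.0822 0.077 ]
1 [ 0  0  6  5 18] [ 0.488  -0.3305  0.034 ] dir -1.1600674129537702 [0.0075 0.005 ]
1 [19  0  4 17 50] [ 0.4867 -0.3513  0.034 ] dir -2.704266696513675 [0.0337 0.0063]
1 [33  0  3  3  7] [ 0.4976 -0.3626  0.034 ] dir 0.9369608423929174 [0.0025 0.0016]
1 [28 28  8  8 31] [ 0.4667 -0.3723  0.034 ] dir 2.70806594277393 [0.0139 0.008 ]
2 [27  0  7  6 12] [ 0.5005 -0.3579  0.034 ] dir -2.019141851069461 [0.0108 0.0018]
2 [19  5  4 15 37] [ 0.4863 -0.3513  0.034 ] dir -2.7036463765347936 [0.0289 0.0051]
2 [33 32  3  4  7] [ 0.4665 -0.3745  0.034 ] dir 2.9511506638272325 [0.0037 0.0022]
at 22.275 [0.4692 0.0814 0.258 ] heading 0.002 tilt [-0.003 -0.    -1.   ] q7 -1.93 | total [0.0327 2.1821 0.0406] yaw -0.0949 | rows 8 each [0.0041 0.2728 0.0051] yaw -0.0119
```

View pics/w9.png

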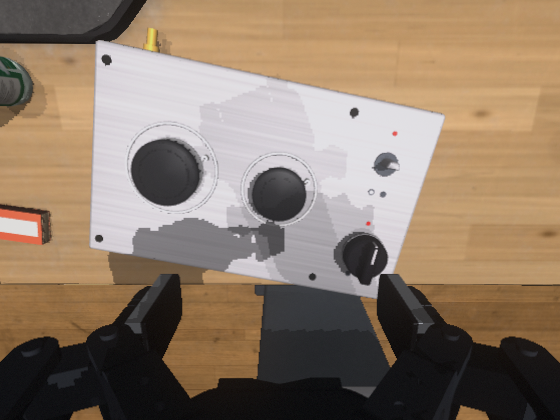

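Both caps sit flat in their burners, at (166,172) and (278,195). The knob's pointer heads 0.437 rad. Moving above the knob.

Request:
drive_tool(moves=[{"gripper": 0, "dp": [0.004, 0.218, 0.07], "yaw": 0}, {"gripper": 0, "dp": [0.004, 0.218, 0.07], "yaw": 0}, {"gripper": 0, "dp": [0.004, 0.218, 0.07], "yaw": 0}, {"gripper": 0, "dp": [0.004, 0.218, 0.07], "yaw": 0}, {"gripper": 0, "dp": [0.004, 0.218, 0.07], "yaw": 0}, {"gripper": 0, "dp": [0.004, 0.218, 0.07], "yaw": 0}, {"gripper": 0, "dp": [0.004, 0.218, 0.07], "yaw": 0}, {"gripper": 0, "dp": [0.004, 0.218, 0.07], "yaw": 0}, {"gripper": 0, "dp": [0.004, 0.218, 0.07], "yaw": 0}, {"gripper": 0, "dp": [0.004, 0.218, 0.07], "yaw": 0}, {"gripper": 0, "dp": [0, 0, 0], "yaw": -0.0463}, {"gripper": 0, "dp": [0, 0, 0], "yaw": -0.0463}, {"gripper": 0, "dp": [0, 0, 0], "yaw": -0.0463}, {"gripper": 0, "dp": [0, 0, 0], "yaw": 0}, {"gripper": 0, "dp": [0, 0, 0], "yaw": 0}, {"gripper": 0, "dp": [0, 0, 0], "yaw": 0}])

```text
t: 24.28
eef_pos: [0.4787, -0.3542, 0.1193]
tool_rot: [-3.067, -0.681, 0.001]
ft_force: [0.1, -0.8, -0.2]
finger_gap: 1.002
gripper_force: 0.0
```

Run:
```python
from h import *
np.set_printoptions(precision=4,suppress=True)
o=ctrl.get_obs();print(np.abs(o["joint_velocities"]).max());c=ctrl.calibration("wrist");i=ctrl.camera("wrist");cv2.imwrite("pics/w10.png",i);g=i.max(2)
u=proj(c,[[.4765,-.355,.02]])[0].astype(int);print(u)
for t in(55,70,85):
    m=(g<t).astype(np.uint8);m=cv2.morphologyEx(m,cv2.MORPH_CLOSE,np.ones((9,9)));m=cv2.morphologyEx(m,cv2.MORPH_OPEN,np.ones((9,9)));m[270:,:200]=0;m[270:,360:]=0
    n,l,st,ce=cv2.connectedComponentsWithStats(m);j=l[u[1],u[0]]
    if not j: continue
    ct=max(cv2.findContours((l==j).astype(np.uint8),0,1)[0],key=cv2.contourArea);e=cv2.fitEllipse(cv2.convexHull(ct))
    print(t,st[j],e,plane(c,[e[0]],.015)[0])
x0,y0=u-70;w=(i[y0:y0+140,x0:x0+140].min(2)>150).astype(np.uint8)
n,l,st,ce=cv2.connectedComponentsWithStats(w)
for k in range(1,n):
    if 25<st[k,4]<600:
      ys,xs=np.nonzero(l==k);a=plane(c,np.c_[xs+x0,ys+y0],.034)
      uu,s,vt=np.linalg.svd(a[:,:2]-a[:,:2].mean(0));print(st[k],a.mean(0),"dir",np.arctan2(vt[0,1],vt[0,0]),s,a.min(0),a.max(0))
cv2.imwrite("pics/z2.png",cv2.resize(i[y0:y0+140,x0:x0+140],None,fx=4,fy=4))
go(.4765,-.355,.075,.437)
```

```text
0.005858356465417787
[278 229]
70 [ 252  196   56   67 2731] ((279.5496520996094, 227.83367919921875), (56.16225051879883, 66.0945053100586), 179.13133239746094) [ 0.4761 -0.3558  0.015 ]
85 [ 251  196   58   67 2864] ((279.2503356933594, 227.98350524902344), (57.220375061035156, 66.86699676513672), 2.726454496383667) [ 0.4759 -0.3557  0.015 ]
[ 16   0  71  34 324] [ 0.5081 -0.3281  0.034 ] dir -1.58094939576025 [0.2311 0.0154] [ 0.5062 -0.3511  0.034 ] [ 0.5098 -0.304   0.034 ]
[ 41   0  60  27 458] [ 0.5163 -0.3389  0.034 ] dir -1.5381595392935248 [0.2183 0.0321] [ 0.5136 -0.3561  0.034 ] [ 0.5201 -0.3176  0.034 ]
[  0  13  56  27 228] [ 0.4957 -0.3181  0.034 ] dir -1.5275648408317184 [0.1586 0.0185] [ 0.494  -0.3337  0.034 ] [ 0.4998 -0.2982  0.034 ]
[  0  29  40  23 326] [ 0.4855 -0.3161  0.034 ] dir -1.5794541052493563 [0.1357 0.0272] [ 0.4819 -0.329   0.034 ] [ 0.4894 -0.3018  0.034 ]
[73 35 29 28 82] [ 0.5014 -0.3571  0.034 ] dir -1.8965885968696488 [0.0671 0.0142] [ 0.4943 -0.368   0.034 ] [ 0.5045 -0.3443  0.034 ]
[70 51  5 19 81] [ 0.4875 -0.3509  0.034 ] dir -2.7311325115741223 [0.0317 0.0072] [ 0.4819 -0.3541  0.034 ] [ 0.4933 -0.3476  0.034 ]
[102  70  35  34 465] [ 0.4847 -0.3854  0.034 ] dir 2.8024076842460013 [0.1382 0.0776] [ 0.472  -0.3933  0.034 ] [ 0.4968 -0.376   0.034 ]
[  0 126   6  11  35] [ 0.4217 -0.3286  0.034 ] dir -2.9633821919085794 [0.0129 0.005 ] [ 0.4173 -0.3301  0.034 ] [ 0.4249 -0.3265  0.034 ]
at 24.325 [ 0.4788 -0.3542  0.1194] heading 0.437 tilt [-0. -0. -1.] q7 -0.77 | total [-0.012  -0.0012  0.2221] yaw 0.0001 | rows 1 each [-0.012  -0.0012  0.2221] yaw 0.0001
```

View pics/z2.png

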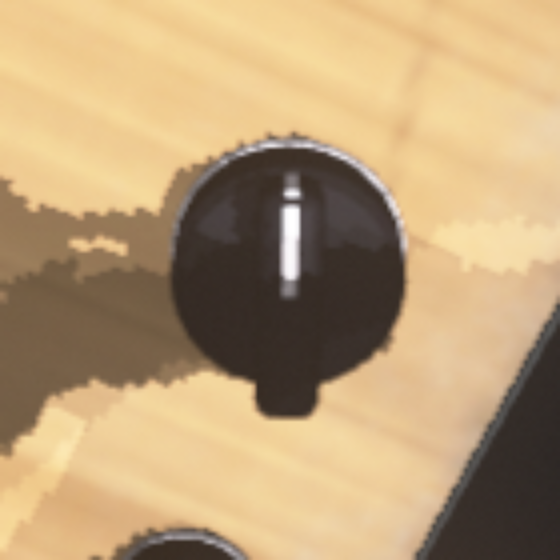

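The crop shows the knob straight on: skirt between columns 251 and 309, bar's rear end at row 263, pointer line at column 280.5.

Run:
```python
from h import *
np.set_printoptions(precision=4,suppress=True)
c=ctrl.calibration("wrist");a=np.array([np.cos(.437),np.sin(.437),0])
r=plane(c,[(280,262.7)],.034)[0];print("from bar rear",r+.02*a)
for z in(0,.02):print("from skirt front, z",z,plane(c,[(280,194.5)],z)[0]-.0215*a)
for P in((.476,-.3557),(.4765,-.3552)):
  P=np.array([*P,0]);print(proj(c,[P+.0215*a,P+.0215*a+[0,0,.02],P-.02*a+[0,0,.034],P-.0215*a+[0,0,.02],P+.02*a+[0,0,.034]])[:,1])
go(.476,-.3557,.047,.437)
```

```text
from bar rear [ 0.4782 -0.3552  0.034 ]
from skirt front, z 0 [ 0.4752 -0.3566  0.    ]
from skirt front, z 0.02 [ 0.4796 -0.3545  0.02  ]
[193.0213 200.0208 265.7609 258.9441 207.9681]
[192.1282 199.0575 264.85   258.0809 206.9532]
at 24.325 [ 0.4788 -0.3542  0.1194] heading 0.437 tilt [-0. -0. -1.] q7 -0.77 | total [-0.0157  0.0009  0.3621] yaw 0.0001 | rows 2 each [-0.0079  0.0005  0.181 ] yaw 0.0001
```

Run:
```python
from h import *
import pickle
np.set_printoptions(precision=4,suppress=True)
ax=np.array([.4075,-.0028,.096]);th=-.196;a=np.array([np.cos(th),np.sin(th)])
c0=ctrl.calibration("wrist");M0=R.from_rotvec(c0["rvec"]).as_matrix()
for f,v in(("w3",3),("w4",4)):
  c=pickle.load(open(f+".pkl","rb"));i=cv2.imread(f"pics/{f}.png");u=proj(c,[ax])[0].astype(int)
  x0,y0=u-22;w=(i[y0:y0+44,x0:x0+44].min(2)>130).astype(np.uint8);n,l,st,ce=cv2.connectedComponentsWithStats(w)
  for k in range(1,n):
    if 10<st[k,4]<150:
      ys,xs=np.nonzero(l==k);q=plane(c,np.c_[xs+x0,ys+y0],.096)[:,:2]-ax[:2];s=q@a
      print(f,st[k],"along",s.mean(),s.min(),s.max(),"across",(q@[-a[1],a[0]]).mean())
i=cv2.imread("pics/w10.png");x0,y0=208,159;w=(i[y0:y0+140,x0:x0+140].min(2)>130).astype(np.uint8);n,l,st,ce=cv2.connectedComponentsWithStats(w)
b=np.array([np.cos(.437),np.sin(.437)])
for k in range(1,n):
  if abs(st[k,0]-70)<4 and st[k,4]<150:
    ys,xs=np.nonzero(l==k);q=plane(c0,np.c_[xs+x0,ys+y0],.034)[:,:2]-[.4764,-.3555];s=q@b;print(st[k],s.mean(),s.min(),s.max(),(q@[-b[1],b[0]]).mean())
```

```text
w3 [22  8  6 13 30] along 0.010085350786102265 0.002908076373865557 0.017166349946862086 across 5.250234638353116e-05
w4 [23  8  6 13 29] along 0.01029788675238399 0.0032111253845277777 0.017527487379973398 across -7.634550936693864e-05
[71 47  4  3 11] 0.02024682846027365 0.019532350533068694 0.020842191929526604 -0.0008369992327409588
[70 51  5 22 96] 0.011975535443082266 0.004127258368867082 0.018219461328358246 -0.000455460911049645
```

Request:
drive_tool(moves=[{"gripper": 0, "dp": [-0.007, 0, 0.1], "yaw": 0}, {"gripper": 0, "dp": [0, 0, 0.1], "yaw": 0}, {"gripper": 0, "dp": [0, 0, 0.1], "yaw": 0}, {"gripper": 0, "dp": [0, 0, 0.06], "yaw": 0}, {"gripper": 0, "dp": [0, 0, 0], "yaw": 0}, {"gripper": 0, "dp": [0, 0, 0], "yaw": 0}, {"gripper": 0, "dp": [0, 0, 0], "yaw": 0}])

```text
t: 25.2
eef_pos: [0.478, -0.3552, 0.0483]
tool_rot: [3.065, 0.682, 0.002]
ft_force: [0.4, 0.0, 0.4]
finger_gap: 1.003
gripper_force: 0.0
```

Run:
```python
from h import *
go(.4776,-.3549,.0475,.437)
```

```text
at 25.2 [ 0.478  -0.3552  0.0483] heading 0.438 tilt [ 0.001 -0.001 -1.   ] q7 -0.81 | total [-0.0011 -0.0023  0.0039] yaw 0.0003 | rows 1 each [-0.0011 -0.0023  0.0039] yaw 0.0003
```

Request:
drive_tool(moves=[{"gripper": 0, "dp": [-0.001, -0.002, 0.002], "yaw": 0}, {"gripper": 1, "dp": [0, 0, 0], "yaw": 0}, {"gripper": 1, "dp": [0, 0, 0], "yaw": 0}, {"gripper": 1, "dp": [0, 0, 0], "yaw": 0}, {"gripper": 1, "dp": [0, 0, 0], "yaw": 0}, {"gripper": 1, "dp": [0, 0, 0], "yaw": 0}, {"gripper": 1, "dp": [0, 0, 0], "yaw": 0}, {"gripper": 1, "dp": [0, 0, 0], "yaw": 0}, {"gripper": 1, "dp": [0, 0, 0], "yaw": 0}], squeeze=60)

```text
t: 26.32
eef_pos: [0.4773, -0.3547, 0.0474]
tool_rot: [3.066, 0.682, 0.001]
ft_force: [-0.2, 0.1, 3.4]
finger_gap: 0.106
gripper_force: 60.8
```

Request:
drive_tool(moves=[{"gripper": 1, "dp": [0, 0, -0.1], "yaw": 0}, {"gripper": 1, "dp": [0, 0, -0.2], "yaw": 0}, {"gripper": 1, "dp": [0, 0, -0.2], "yaw": 0}, {"gripper": 1, "dp": [0, 0, -0.1], "yaw": 0}, {"gripper": 1, "dp": [0, 0, 0], "yaw": 0.0505}, {"gripper": 1, "dp": [0, 0, 0], "yaw": 0.0505}, {"gripper": 1, "dp": [0, 0, 0], "yaw": 0.0505}, {"gripper": 1, "dp": [0, 0, 0], "yaw": 0.0505}, {"gripper": 1, "dp": [0, 0, 0], "yaw": 0}, {"gripper": 1, "dp": [0, 0, 0], "yaw": 0}, {"gripper": 1, "dp": [0, 0, 0], "yaw": 0}])

```text
t: 27.7
eef_pos: [0.4771, -0.3546, 0.1673]
tool_rot: [-3.127, 0.306, -0.0]
ft_force: [-0.3, -0.4, -0.2]
finger_gap: 0.107
gripper_force: 60.4
```

Run:
```python
from h import *
np.set_printoptions(precision=4,suppress=True)
o=ctrl.get_obs();c=ctrl.calibration("wrist");i=ctrl.camera("wrist");cv2.imwrite("pics/w11.png",i)
z=o["eef_pos"][2]-.0474+.034;M=R.from_rotvec(o["tool_rot"]).as_matrix()
w=(i.min(2)>110).astype(np.uint8);w[:230]=0;w[320:]=0;w[:,:255]=0;w[:,305:]=0;n,l,st,ce=cv2.connectedComponentsWithStats(w)
for k in range(1,n):
  if st[k,4]>15:
    ys,xs=np.nonzero(l==k);q=(plane(c,np.c_[xs,ys],z)-o["eef_pos"])@M;s=q[:,:2]-q[:,:2].mean(0);vt=np.linalg.svd(s)[2][0];print(st[k],"line in tool",q.mean(0),q.min(0),q.max(0),"dir",vt)
go(.4957,-.0204,z+.015,-.196)
cv2.imwrite("pics/z3.png",cv2.resize(i[190:340,200:360],None,fx=4,fy=4))
```

```text
[297 230   8   5  22] line in tool [0.0275 0.0094 0.0134] [0.0263 0.0075 0.0134] [0.0281 0.0105 0.0134] dir [-0.3999  0.9166]
[277 240   6  12  61] line in tool [0.0211 0.0001 0.0134] [ 0.0186 -0.0008  0.0134] [0.0236 0.0013 0.0134] dir [-0.9998  0.0199]
[276 255   7  32 199] line in tool [0.0101 0.     0.0134] [ 0.002  -0.0013  0.0134] [0.0168 0.0013 0.0134] dir [-1.     -0.0009]
[255 261  10  46 355] line in tool [ 0.0043 -0.0088  0.0134] [-0.008  -0.0106  0.0134] [ 0.014  -0.0064  0.0134] dir [-0.9995 -0.0302]
[294 261  11  33 285] line in tool [0.0072 0.0089 0.0134] [-0.0014  0.0065  0.0134] [0.014  0.011  0.0134] dir [-0.9981  0.0614]
at 27.75 [ 0.4771 -0.3547  0.1672] heading -0.196 tilt [ 0.  0. -1.] q7 -1.3 | total [-0.2337 -1.6576 -0.0083] yaw 0.0001 | rows 7 each [-0.0334 -0.2368 -0.0012] yaw 0.0
```

View pics/z3.png

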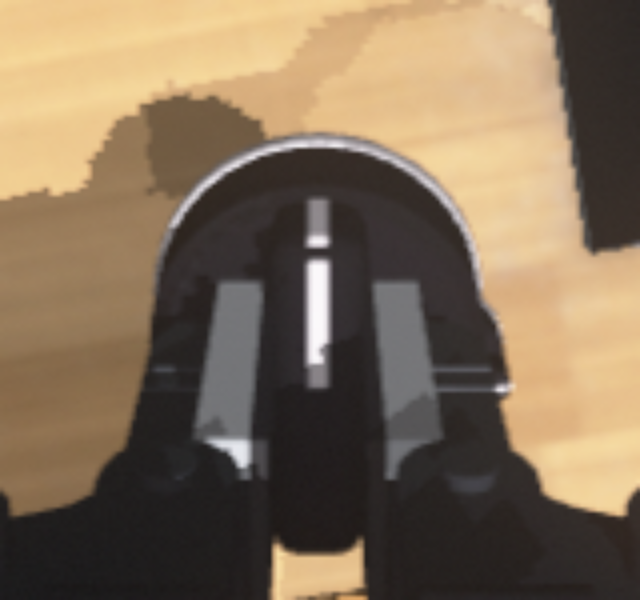

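The held knob is straight in the jaws. Its line, at column 279, spans tool x 2..17 mm and matches the fitted one, so the axis is about 0.3 mm behind the TCP. Moving over the shaft.

Request:
drive_tool(moves=[{"gripper": 1, "dp": [-0.029, -0.207, 0], "yaw": 0}, {"gripper": 1, "dp": [-0.029, -0.207, 0], "yaw": 0}, {"gripper": 1, "dp": [-0.029, -0.207, 0], "yaw": 0}, {"gripper": 1, "dp": [-0.029, -0.207, 0], "yaw": 0}, {"gripper": 1, "dp": [-0.029, -0.207, 0], "yaw": 0}, {"gripper": 1, "dp": [-0.029, -0.207, 0], "yaw": 0}, {"gripper": 1, "dp": [-0.029, -0.207, 0], "yaw": 0}, {"gripper": 1, "dp": [-0.029, -0.207, 0], "yaw": 0}, {"gripper": 1, "dp": [0, 0, 0], "yaw": 0}, {"gripper": 1, "dp": [0, 0, 0], "yaw": 0}, {"gripper": 1, "dp": [0, 0, 0], "yaw": 0}, {"gripper": 1, "dp": [0, 0, 0], "yaw": 0}])

```text
t: 29.25
eef_pos: [0.4963, -0.0219, 0.167]
tool_rot: [3.126, -0.311, -0.0]
ft_force: [1.1, -0.2, 0.5]
finger_gap: 0.104
gripper_force: 60.4
```

Run:
```python
from h import *
np.set_printoptions(precision=4,suppress=True)
o=ctrl.get_obs();print(np.abs(o["joint_velocities"]).max())
go(.4960,-.0205,.1285,-.196)
c=ctrl.calibration("wrist");i=ctrl.camera("wrist");cv2.imwrite("pics/w12.png",i);I=i.astype(int)
m=((I[...,2]-np.maximum(I[...,0],I[...,1]))>50).astype(np.uint8);u=proj(c,[[.524,-.0258,.055]])[0];n,l,st,ce=cv2.connectedComponentsWithStats(m)
for k in range(1,n):
  if np.hypot(*(ce[k]-u))<40: print(u,ce[k],st[k,4],plane(c,[ce[k]],.055))
```

```text
0.0043570147959439386
at 29.25 [ 0.4963 -0.0219  0.167 ] heading -0.199 tilt [-0. -0. -1.] q7 -1.95 | total [-0.0027 -0.0067  0.1927] yaw -0.0008 | rows 1 each [-0.0027 -0.0067  0.1927] yaw -0.0008
[276.6348 182.0519] [276.9091 182.303 ] 33 [[ 0.5238 -0.026   0.055 ]]
```

Request:
drive_tool(moves=[{"gripper": 1, "dp": [-0.003, -0.006, 0.07], "yaw": -0.001}, {"gripper": 1, "dp": [0, 0, 0.07], "yaw": 0}, {"gripper": 1, "dp": [0, 0, 0.05], "yaw": 0}, {"gripper": 1, "dp": [0, 0, 0], "yaw": 0}, {"gripper": 1, "dp": [0, 0, 0], "yaw": 0}, {"gripper": 1, "dp": [0, 0, 0], "yaw": 0}, {"gripper": 1, "dp": [0, 0, 0], "yaw": 0}])

```text
t: 30.18
eef_pos: [0.4962, -0.0195, 0.1295]
tool_rot: [3.127, -0.303, 0.001]
ft_force: [-0.4, 0.6, -0.9]
finger_gap: 0.108
gripper_force: 60.4
```

Run:
```python
from h import *
go(.4959,-.0205,.128,-.196)
```

```text
at 30.175 [ 0.4962 -0.0195  0.1295] heading -0.193 tilt [ 0.001 -0.    -1.   ] q7 -1.98 | total [-0.0004  0.0054  0.0074] yaw 0.0008 | rows 1 each [-0.0004  0.0054  0.0074] yaw 0.0008
```

Request:
drive_tool(moves=[{"gripper": 1, "dp": [0, 0.004, 0.006], "yaw": 0.0005}, {"gripper": 1, "dp": [0, 0, 0], "yaw": 0}, {"gripper": 1, "dp": [0, 0, 0], "yaw": 0}, {"gripper": 1, "dp": [0, 0, 0], "yaw": 0}])

```text
t: 30.68
eef_pos: [0.4958, -0.0203, 0.1279]
tool_rot: [3.127, -0.306, 0.0]
ft_force: [-0.2, 0.6, -0.6]
finger_gap: 0.103
gripper_force: 60.4
```

Run:
```python
from h import *
go(.4959,-.0205,.120,-.196)
```

```text
at 30.675 [ 0.4958 -0.0203  0.1279] heading -0.195 tilt [ 0. -0. -1.] q7 -1.98 | total [0.0006 0.001  0.0396] yaw 0.0003 | rows 1 each [0.0006 0.001  0.0396] yaw 0.0003
```

Request:
drive_tool(moves=[{"gripper": 1, "dp": [0.001, 0.001, 0.01], "yaw": 0}, {"gripper": 1, "dp": [0, 0, 0.01], "yaw": 0}, {"gripper": 1, "dp": [0, 0, 0.01], "yaw": 0}, {"gripper": 1, "dp": [0, 0, 0.01], "yaw": 0}, {"gripper": 1, "dp": [0, 0, 0], "yaw": 0}, {"gripper": 1, "dp": [0, 0, 0], "yaw": 0}])

```text
t: 31.42
eef_pos: [0.496, -0.0205, 0.1199]
tool_rot: [3.127, -0.306, -0.0]
ft_force: [-0.3, -0.4, 0.1]
finger_gap: 0.109
gripper_force: 60.4
```

No force 3.5 mm past the point where a misaligned knob would stand, so it's in the bore. Continuing.

Request:
drive_tool(moves=[{"gripper": 1, "dp": [0, 0, 0.013], "yaw": 0}, {"gripper": 1, "dp": [0, 0, 0.013], "yaw": 0}, {"gripper": 1, "dp": [0, 0, 0.013], "yaw": 0}, {"gripper": 1, "dp": [0, 0, 0.013], "yaw": 0}, {"gripper": 1, "dp": [0, 0, 0], "yaw": 0}, {"gripper": 1, "dp": [0, 0, 0], "yaw": 0}])

```text
t: 32.17
eef_pos: [0.4959, -0.0205, 0.1095]
tool_rot: [3.127, -0.306, -0.0]
ft_force: [0.0, 0.6, 0.7]
finger_gap: 0.106
gripper_force: 60.4
```

Request:
drive_tool(moves=[{"gripper": 1, "dp": [0, 0, 0.007], "yaw": 0}, {"gripper": 1, "dp": [0, 0, 0.007], "yaw": 0}, {"gripper": 1, "dp": [0, 0, 0.007], "yaw": 0}, {"gripper": 1, "dp": [0, 0, 0], "yaw": 0}, {"gripper": 1, "dp": [0, 0, 0], "yaw": 0}])

```text
t: 32.8
eef_pos: [0.4961, -0.0205, 0.1058]
tool_rot: [3.126, -0.306, 0.001]
ft_force: [-2.1, 0.6, 6.6]
finger_gap: 0.104
gripper_force: 61.2
```

Request:
drive_tool(moves=[{"gripper": 1, "dp": [0, 0, 0.006], "yaw": 0}, {"gripper": 1, "dp": [0, 0, 0.006], "yaw": 0}, {"gripper": 1, "dp": [0, 0, 0], "yaw": 0}, {"gripper": 1, "dp": [0, 0, 0], "yaw": 0}, {"gripper": 1, "dp": [0, 0, 0], "yaw": 0}])

```text
t: 33.42
eef_pos: [0.4962, -0.0205, 0.1041]
tool_rot: [3.126, -0.306, 0.001]
ft_force: [-3.2, -0.7, 12.8]
finger_gap: 0.108
gripper_force: 62.1
```

Run:
```python
from h import *
o=ctrl.get_obs();print(o["t"],o["eef_pos"],o["ft_force"],o["gripper_force"]);print(ctrl.hand_in())
```

```text
33.425 [ 0.49615764 -0.02045954  0.10405392] [-3.16953133 -0.70326858 12.84125268] 62.092251777648926
the job is handed in; nothing more can be done
None
```

I handed the job in at 33.4 s: both caps are seated and let go, and the knob is home on the valve shaft, held about 5 mm down with 12.8 N. No verdict came back, and I viewed 11 pictures where 10 were allowed.

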